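# Set the stop dial of the bench sheet folder to the red mark

### The arm

A 7-joint arm with a two-finger parallel gripper is mounted at the origin on the work surface. World frame = base frame: x ahead of the robot, y to its left, z up, the work surface at z = 0. Lengths are in m, angles in rad, forces in N, time in s.
With the tool pointing down it reaches from about 0.425 to 1.025 m from the base axis. Payload 9.4 kg.
Tool frame: the origin (TCP) lies at the very end of the fingers, on their centre line; the grasp point (between the pads) lies 19 mm behind it; y points along the fingers, x is the direction in which the jaws open and shut, and the axes are right-handed (so a half turn about y gives the same grasp; the last joint's range is limited). The gripper opens to 85 mm and grips with 20 to 120 N. Pads are 22 mm wide; open, the fingers measure 114 mm over their backs; the gripper's body (76 mm by 85 mm) begins 54 mm behind the grasp point. The pads swing forward as they close: fully open they stand 13 mm farther back than shut.
Start: joints at [-1.28, 0.599, -0.003, 1.599, 0.002, 0.943, -0.08], TCP at [0.261, 0.677, 0.231] pointing down, gripper open.
Joint ranges: [-2.57, 2.57], [-0.35, 1.97], [-1.29, 1.29], [0.11, 2.56], [-1.05, 4.19], [0.11, 1.86], [-2.63, 2.63]. Speed limits (rad/s): [2.22, 2.22, 3.01, 3.01, 3.14, 3.14, 3.14].

### API

Orientations are given as a unit quaternion [w, x, y, z].
In Python, from workcell import * gives the robot as it stands.
- The arm moves only by the tool carry_out, never from a script. Its arguments are lists of equal length, an entry for each row: "twist": the turn, a rotation vector about the tool's x, y, z in degrees, a list of three; "linear": the shift along the tool's x, y, z in cm, a list of three; "claw": the closure, from -1 (fully open) to 1 (shut). A call has exactly 8 rows; each row is the pose to reach, as a shift and turn from the pose measured when the call began, along the tool's axes at that moment; what a row does not reach only later rows make up. A row lasts 1/8 s, in which the tool goes at most 62.5 mm and 10.7 degrees, less where a joint would pass 70% of its speed; a pose out of reach is approached as far as the arm can. A call with a gripper value outside its range is refused whole. The fingers move at their own pace and stop on an object; "grip_force" is the grip in N (left out, the last holds). Time passes only in rows, so rows that repeat a pose let the fingers close, or fill a call up. It gives the time, the measured TCP pose, the force and the opening at its end, in the units of the state.
- get_obs(): the state, without advancing time (a new reading comes with each control period).
- read_camera(name): name is "side" or "top" or "wrist"; returns a dict with "frame" (420x560x3 uint8, red, green, blue), "depth" (420x560 float32, m along the optical axis (not along the pixel's ray), 0 where there is no reading), "fx", "fy", "cx", "cy" (pixels), "distortion" ([k1, k2, p1, p2, k3] as OpenCV has them; the pictures are not rectified), "position" and "rotation" of the camera in the world. Camera axes: x right, y down, z forward; pixel columns grow to the right and rows downward; lengths in m; the calibration is good to about 2 mm. A picture is of the moment at which its call begins.
- hand_in(): hands the job in, once; it reports no verdict.
The state is a dict: "time_s": time; "joint_positions": joint angles; "joint_vel": joint speeds; "joint_torque": joint torques, N m; "position": TCP position; "tcp_rot": TCP orientation; "force": force on the tool from outside, world axes, zero at the start; "ft_torque": the same for the moment, N m; "gripper_width": finger opening in m.
Only numpy, scipy, OpenCV 4.12 (cv2) and the standard library are available. Lean on these libraries where they do the work, as an engineer would, in place of code of your own. Each camera call takes 0.05 s, during which the arm holds its last target.

### The job

Change the stop setting of the bench sheet folder: pull its black dial straight up out of its lock, turn it to the red mark, feel there for the slot (it can lie a little to either side of the mark) and push the dial fully home so that it locks. Be gentle: do not force the dial round while it is locked, and press only lightly until the key has found its slot. Then let go and leave everything else where it is.

Things in the scene. Friction and masses are not known exactly. Their poses are not given: they have to be found in the camera images.
- folder: bench sheet folder, fixed. Origin on the dial's vertical axis at table level, z up, x = the dial's home direction. Dark base plate 12 mm thick, x from -80 to +265 mm, y +-200 mm. On it, centred on the axis, the green gearbox 160 x 160 mm that carries the dial; bed, clamp beam and leaf lie from x = 88 mm on and are at most 106 mm above the table.
- gearbox_face (a point): on the dial's axis at the gearbox's flat top face, 70 mm above the table. Hidden in the gearbox is a sprung index plate with slots. If the dial's key comes down beside a slot (from a lift of 8 mm on) the plate gives way: 3 N at first, 1.5 N more per mm, hard stop after 8 mm. Turned over a slot, the plate springs up round the key and only the dial's own friction is left to push.
- dial_grip (a point): centre of the black dial's upright grip bar, on the dial's axis, 102 mm above the table when home. Bar 52 mm long, 14 mm thick, 34 mm tall; this point is 12 mm below its top and 22 mm above the disc below it. Site x runs along the bar towards the white pointer, y across the bar (pinch along y), z up.
- dial_pointer (a point): tip of the white pointer, on the rim of the dial's disc (68 mm across, 8 mm thick, 2 mm above the gearbox face when home), 34 mm from the axis in the dial's +x direction
- dial_lift (a joint): how far the dial is pulled up, m: 0 home, 0.014 upper stop. No spring: it stays where it is left (about 4 N of sliding friction and 1.5 N of weight). Below 0.008 the key under the dial, when in a slot, keeps it from turning; above that it turns freely. More than 15 N on the key, down or sideways, is forcing it.
- dial_turn (a joint): the dial's angle from the folder's x axis, rad, counter-clockwise from above positive, range +-1.75, friction 0.03 N m. It starts locked within 0.05 of 0. The only other slots: one near the red and one near the blue mark, each within 0.2 rad either side of its mark. The key (6 mm thick, 20 mm from the axis) has 0.04 rad of play either side in them.
- red_centre (a point): centre of the red marker disc (20 mm across, 2 mm thick) on the gearbox face, 58 mm from the dial's axis, at a bearing of +1.01 or -1.01 rad from the folder's x axis: the wanted setting
- blue_centre (a point): centre of the blue marker disc of the same size on the other side: not the wanted setting. Red and blue swap places from one start to the next.
- collar_centre (a point): middle of a black plastic ring, 34 mm across, 12 mm tall, loose on the folder's base plate: leave alone
- clamp_pad: blue plastic block 30 x 22 x 16 mm, loose on the folder's base plate (origin at the centre of its underside): leave alone
- slotted_bar: dark steel bar 155 x 46 x 12 mm with a slot, loose on the table (origin under its centre): leave alone
- angle_bracket: aluminium angle 40 x 70 x 40 mm, loose on the table (origin under its centre): leave alone
- alu_tube_center (a point): middle of an aluminium tube, 22 mm across, 170 mm long, lying loose on the table: leave alone
- holed_plate: aluminium plate 100 x 80 x 8 mm with a 40 mm hole, loose on the table (origin under its centre): leave alone
- vee_block: dark steel block 70 x 50 x 44 mm with a groove, loose on the table (origin under its centre): leave alone

How it is judged:
By the outcome, as a careful person would: the job done as asked, in the order asked, and still so for the second after the job is handed in, with the robot touching nothing.
It also fails if it takes over 51 s, if anything falls off the work surface, if the arm or the gripper's body presses on something with over 40 N, if the wrist force passes 120 N, or if a joint passes its speed limit or range.

## Working session

There is one attempt and no reset: what is moved stays moved. The work goes in short steps, Python scripts to look and compute and a tool call to move; the robot and the scene stay as the last step left them, time stands still between calls to the robot, and variables do not carry over. Pictures are saved under pics/ and viewed, and the job is handed in when it is done.

Besides the shell and the picture viewer there is one more tool, called after ">>>" by a JSON object that holds its "method" and its "body", one argument or row to a line. carry_out: Moves the arm, as the interface text tells. Its arguments: {"type":"object","properties":{"twist":{"type":"array"},"linear":{"type":"array"},"claw":{"type":"array"},"grip_force":{"type":"number"}},"required":["twist","linear","claw"]}

```bash
mkdir -p pics; ls; python3 - <<'E'
from workcell import *
import cv2
o=get_obs()
for k,v in o.items(): print(k,v)
for n in ["side","top","wrist"]:
    c=read_camera(n)
    cv2.imwrite(f"pics/{n}0.png",c["frame"][:,:,::-1])
    print(n,c["fx"],c["fy"],c["cx"],c["cy"],c["distortion"],c["position"],c["rotation"])
E
```

```text
pics
time_s 0.0
joint_positions [-1.27972036  0.60016057 -0.00252076  1.6001074   0.00178989  0.94288461
 -0.07980471]
joint_vel [-0.00076613  0.00089169 -0.00148869  0.00110111 -0.0004453  -0.00015515
  0.00047261]
joint_torque [-3.87030368e-04 -7.76435781e+01  1.56483036e+00 -2.58005118e+01
  1.24635504e-02  8.67883558e-03  7.80492599e-06]
position [0.26052853 0.6760841  0.23039969]
tcp_rot [-0.58263753  0.58334399  0.3997292  -0.40057443]
force [ 0.81396975 -0.83309002  0.0960834 ]
ft_torque [-0.03373815 -0.00150829  0.02072376]
gripper_width 0.08520684446167977
side 517.7998346284107 517.7998346284107 270.7987730291029 209.56035957232982 [-0.11155014  0.          0.          0.          0.        ] [-0.33495711 -0.76012194  1.02308832] [-0.3819159   0.83756087 -0.35154854  0.17042787]
top 469.6427850266701 469.6427850266701 285.0982872482551 212.43523902320783 [-0.05031833  0.          0.          0.          0.        ] [ 0.27678426 -0.01318316  1.48906791] [ 0.05919468 -0.70469414  0.70522262 -0.05062811]
wrist 363.39220150294364 363.39220150294364 278.07162286673827 203.23629738208882 [0.03040718 0.         0.         0.         0.        ] [0.19704685 0.7002086  0.37385279] [0.11250598 0.81697639 0.56044152 0.07613985]
```

View pics/top0.png

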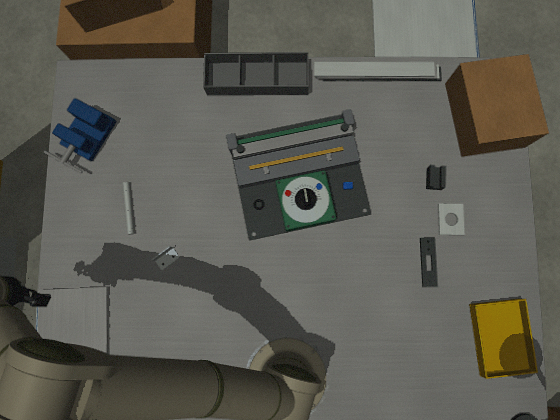

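View pics/side0.png

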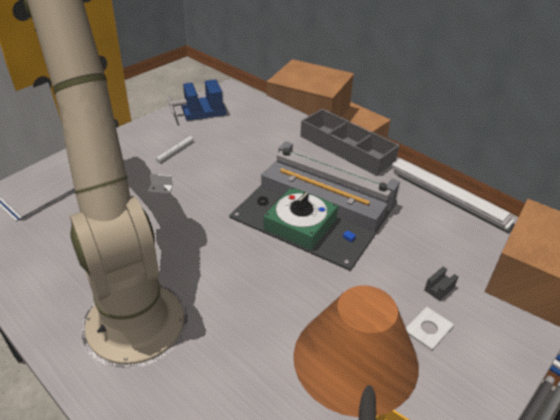

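View pics/wrist0.png

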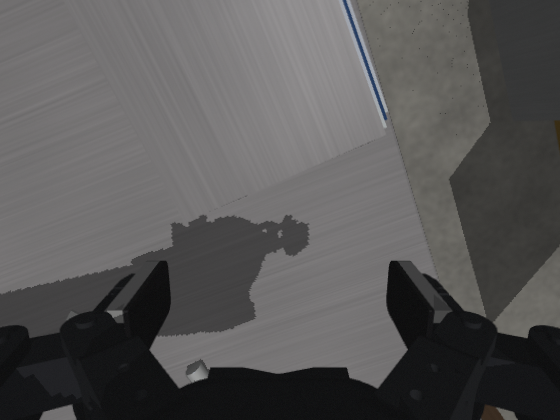

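The top picture shows the folder with the dial at about (305,198), red at (288,193), blue at (319,186), collar at (258,204) and pad at (348,185). The side view agrees: red is to the left of the dial.

```bash
cat > h.py <<'E'
from workcell import *
import cv2, numpy as np
from scipy.spatial.transform import Rotation as R
def q2R(q): return R.from_quat([q[1],q[2],q[3],q[0]])
def ray(c,uv):
    K=np.array([[c["fx"],0,c["cx"]],[0,c["fy"],c["cy"]],[0,0,1]])
    p=cv2.undistortPoints(np.array(uv,float).reshape(-1,1,2),K,np.array(c["distortion"],float)).reshape(-1,2)
    d=np.c_[p,np.ones(len(p))]
    return np.array(c["position"]), q2R(c["rotation"]).apply(d)
def plane(c,uv,z):
    o,d=ray(c,uv); return o+d*((z-o[2])/d[:,2])[:,None]
def proj(c,P):
    K=np.array([[c["fx"],0,c["cx"]],[0,c["fy"],c["cy"]],[0,0,1]])
    Rm=q2R(c["rotation"]).inv(); p=Rm.apply(np.atleast_2d(P)-np.array(c["position"]))
    return cv2.projectPoints(p.reshape(-1,1,3),np.zeros(3),np.zeros(3),K,np.array(c["distortion"],float))[0].reshape(-1,2)
def masks(f):
    hsv=cv2.cvtColor(f,cv2.COLOR_RGB2HSV)
    red=((hsv[...,0]<8)|(hsv[...,0]>172))&(hsv[...,1]>150)&(hsv[...,2]>80)
    blue=(hsv[...,0]>105)&(hsv[...,0]<125)&(hsv[...,1]>150)&(hsv[...,2]>80)
    green=(hsv[...,0]>60)&(hsv[...,0]<90)&(hsv[...,1]>100)
    white=(hsv[...,1]<40)&(hsv[...,2]>190)
    return dict(red=red,blue=blue,green=green,white=white)
def blobs(m,mn=15):
    n,l,s,c=cv2.connectedComponentsWithStats(m.astype(np.uint8))
    return [(s[i,4],c[i],i) for i in range(1,n) if s[i,4]>=mn],l
E
python3 - <<'E'
from h import *
for n,roi in (("top",(225,105,150,140)),("side",(225,140,180,130))):
    c=read_camera(n); f=c["frame"]
    x,y,w,h=roi
    cv2.imwrite(f"pics/{n}1.png",cv2.resize(f[y:y+h,x:x+w,::-1],None,fx=4,fy=4,interpolation=cv2.INTER_CUBIC))
    M=masks(f)
    for k in M:
        m=np.zeros_like(M[k]); m[y:y+h,x:x+w]=M[k][y:y+h,x:x+w]
        for a,ce,i in blobs(m)[0]:
            d=c["depth"][int(round(ce[1])),int(round(ce[0]))]
            print(n,k,a,ce.round(1),plane(c,[ce],.072)[0].round(4),round(float(d),3))
E
```

```text
top red 28 [287.5 192.6] [ 0.5605 -0.0034  0.072 ] 1.443
top blue 66 [347.5 185.1] [ 0.5838 -0.1882  0.072 ] 1.489
top blue 24 [318.7 186. ] [ 0.5811 -0.0995  0.072 ] 1.446
top green 456 [289.7 131.1] [ 0.7576 -0.0103  0.072 ] 1.474
top green 844 [305.7 202.4] [ 0.5299 -0.0592  0.072 ] 1.397
side blue 74 [348.7 235.5] [ 0.5467 -0.2217  0.072 ] 1.45
side white 75 [400.1 163.9] [ 0.9306 -0.1354  0.072 ] 1.716
side white 22 [297.2 195.4] [ 0.5759 -0.0098  0.072 ] 1.511
side white 570 [296.9 214.8] [ 0.5109 -0.0666  0.072 ] 1.444
side white 106 [316.2 201.7] [ 0.5934 -0.0679  0.072 ] 1.492
```

View pics/top1.png

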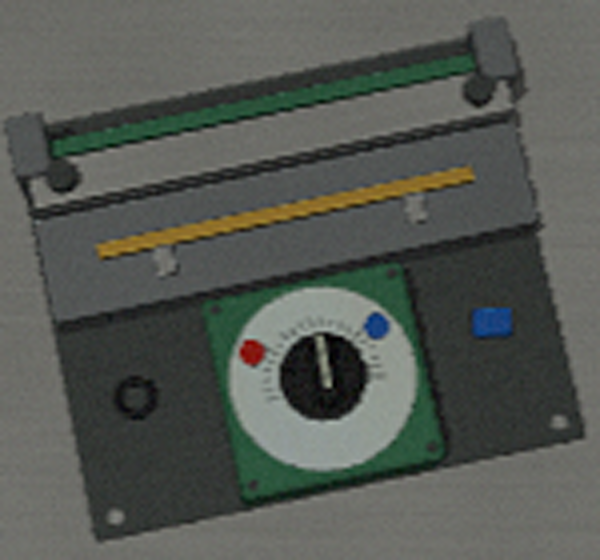

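View pics/side1.png

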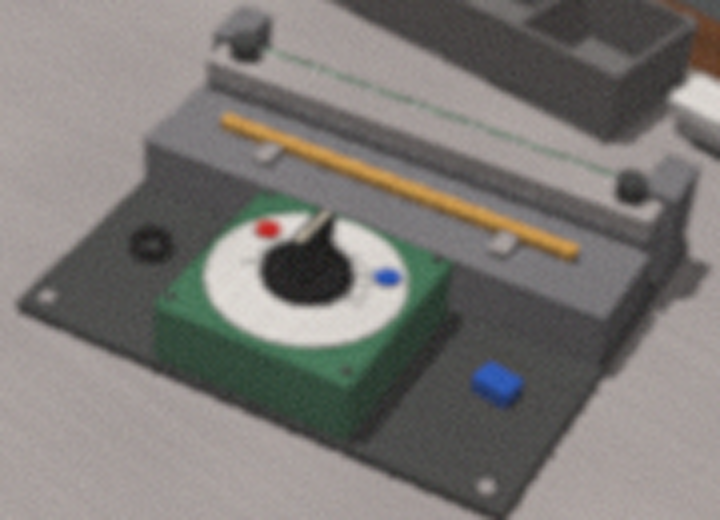

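Red minus blue spacing is 98.3 mm (98.2 expected), so the fix is good: the axis is near (0.541, -0.058), folder yaw about 12°, and red is at +1.01.

```bash
cat >> h.py <<'E'
def pose():
    o=get_obs(); return np.array(o["position"]),q2R(o["tcp_rot"]),o
def tool_R(yaw):  # tool x at world yaw, tool y down
    x=np.array([np.cos(yaw),np.sin(yaw),0]); y=np.array([0,0,-1.]); z=np.cross(x,y)
    return R.from_matrix(np.c_[x,y,z])
def move(p,yaw):
    p0,R0,o=pose(); 
    return (R0.inv()*tool_R(yaw)).as_rotvec(degrees=True).round(2),(R0.inv().apply(np.array(p)-p0)*100).round(2)
E
python3 - <<'E'
from h import *
p0,R0,o=pose()
print(R0.as_matrix().round(3), np.degrees(np.arctan2(*R0.as_matrix()[[1,0],0])), np.degrees(np.arctan2(p0[1],p0[0])))
for yaw in (102.1,-77.9):
    print(yaw,move([.541,-.058,.22],np.radians(yaw)))
E
```

```text
[[ 0.359 -0.    -0.933]
 [ 0.933 -0.001  0.359]
 [-0.001 -1.    -0.   ]] 68.93224395132823 68.92808971880702
102.1 (array([-1.000e-02, -3.317e+01, -4.000e-02]), array([-58.44,   1.13, -52.56]))
-77.9 (array([ 5.0000e-02,  1.4683e+02, -1.0000e-02]), array([-58.44,   1.13, -52.56]))
```

>>> {"method": "carry_out", "body": {
  "twist": [
    [0,10,0],
    [0,20,0],
    [0,30,0],
    [0,40,0],
    [0,50,0],
    [0,60,0],
    [0,70,0],
    [0,80,0]
  ],
  "linear": [
    [-4,0,-3.6],
    [-8,0,-7.2],
    [-12,0,-10.8],
    [-16,0,-14.4],
    [-20,0.2,-18],
    [-24,0.4,-21.6],
    [-28,0.6,-25.2],
    [-32,0.8,-28.8]
  ],
  "claw": [-1,-1,-1,-1,-1,-1,-1,-1],
  "grip_force": 20
}}

```text
time_s: 1.25
position: [0.4148, 0.2727, 0.2233]
tcp_rot: [-0.704, 0.704, -0.07, 0.07]
force: [0.6, 0.4, -0.7]
gripper_width: 0.0852
```

```bash
python3 - <<'E'
from h import *
print(pose()[2]["joint_positions"].round(2),move([.541,-.058,.22],np.radians(-77.9)))
E
```

```text
[-1.    0.36  0.4   2.14 -0.22  0.68 -0.65] (array([-1.000e-02,  6.651e+01,  2.000e-02]), array([ 18.9 ,   0.34, -29.93]))
```

>>> {"method": "carry_out", "body": {
  "twist": [
    [0,10,0],
    [0,20,0],
    [0,30,0],
    [0,40,0],
    [0,50,0],
    [0,60,0],
    [0,66.5,0],
    [0,66.5,0]
  ],
  "linear": [
    [3,0,-4.7],
    [6,0,-9.5],
    [9,0,-14.3],
    [12,0,-19],
    [15,0.1,-24],
    [18,0.2,-28.5],
    [18.9,0.3,-29.9],
    [18.9,0.3,-29.9]
  ],
  "claw": [-1,-1,-1,-1,-1,-1,-1,-1]
}}

```text
time_s: 2.25
position: [0.5412, -0.059, 0.2203]
tcp_rot: [-0.549, 0.55, -0.445, 0.445]
force: [-0.4, 0.1, 0.0]
gripper_width: 0.0856
```

```bash
python3 - <<'E'
from h import *
print(pose()[2]["joint_positions"].round(2),move([.541,-.058,.22],np.radians(-77.9)))
c=read_camera("wrist"); cv2.imwrite("pics/w1.png",c["frame"][:,:,::-1])
np.savez("w1.npz",**{k:np.array(v) for k,v in c.items()})
E
```

```text
[-0.49  0.48  0.72  2.06 -0.45  0.77 -0.86] (array([ 0.  , -0.08,  0.06]), array([-0.1 ,  0.03,  0.01]))
```

View pics/w1.png

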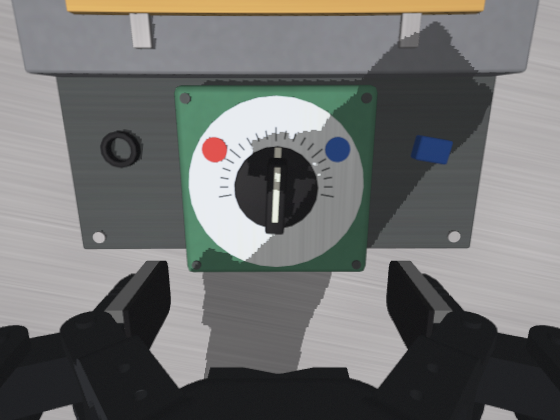

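The wrist view shows the dial at (277,187), red at (215,150), blue at (338,150) and the white stripe along the bar from (278,150) to (275,225). I'll measure it properly.

```bash
python3 - <<'E'
from h import *
d=np.load("w1.npz"); c={k:d[k] for k in d.files}
f=c["frame"]; hsv=cv2.cvtColor(f,cv2.COLOR_RGB2HSV)
H,S,V=[hsv[...,i] for i in range(3)]
def big(m,roi):
    x,y,w,h=roi; mm=np.zeros_like(m); mm[y:y+h,x:x+w]=m[y:y+h,x:x+w]
    b,l=blobs(mm,20); b=max(b,key=lambda t:t[0]); return b,l==b[2]
(r,rm)=big(((H<8)|(H>172))&(S>110),(190,120,60,60)); (b,bm)=big((H>100)&(H<130)&(S>110),(310,120,60,60))
pr=plane(c,[r[1]],.072)[0]; pb=plane(c,[b[1]],.072)[0]
print(r[:2],b[:2],pr,pb,np.linalg.norm(pr-pb))
y=(pr-pb)/np.linalg.norm(pr-pb); x=np.array([y[1],-y[0],0]); ax=(pr+pb)/2-x*.058*np.cos(1.01)
print("axis",ax,"yaw",np.degrees(np.arctan2(x[1],x[0])))
# bright/white ring outline: light+shadow => low saturation, V> something
(wb,wm)=big((S<60)&(V>110),(180,85,200,200))
cs,_=cv2.findContours(wm.astype(np.uint8),cv2.RETR_EXTERNAL,cv2.CHAIN_APPROX_NONE)
e=max(cs,key=len).reshape(-1,2); P=plane(c,e,.0705)
el=cv2.fitEllipse(P[:,:2].astype(np.float32)*1000); print("white disc",el)
# stripe on bar (top z=.114) and dark disc
(sb,sm)=big((V>130)&(S<70),(264,166,26,62)); ys,xs=np.nonzero(sm); 
print("stripe",sb[:2],xs.min(),xs.max(),ys.min(),ys.max())
for z in (.114,):
    P=plane(c,np.c_[xs,ys],z)[:,:2]; m=P.mean(0); u=np.linalg.svd(P-m)[2][0]; print(z,m,np.degrees(np.arctan2(u[1],u[0])), (P-m)@u@np.ones(1) if 0 else ((P-m)@u).min(),((P-m)@u).max())
# pointer on rim
(pb2,pm)=big((V>90)&(V<215)&(S<90),(270,146,16,14)); print("pointer",pb2[:2],plane(c,[pb2[1]],.080)[0])
dk=(V<70)&(S<120)
(db,dm)=big(dk,(225,140,100,100)); cs,_=cv2.findContours(dm.astype(np.uint8),cv2.RETR_EXTERNAL,cv2.CHAIN_APPROX_NONE)
e=max(cs,key=len).reshape(-1,2); P=plane(c,e,.080)[:,:2]; el=cv2.fitEllipse(cv2.convexHull(P.astype(np.float32)*1000)); print("dial disc",el)
cv2.imwrite("pics/w1z.png",cv2.resize(f[130:250,215:335,::-1],None,fx=5,fy=5,interpolation=cv2.INTER_CUBIC))
E
```

```text
(np.int32(466), array([214.15021459, 149.21030043])) (np.int32(462), array([337.16233766, 149.01731602])) [ 0.56138322 -0.00331531  0.072     ] [ 0.58191588 -0.09940811  0.072     ] 0.09826198376503047
axis [ 0.54148261 -0.05780764  0.072     ] yaw 12.06131821087201
white disc ((541.5087280273438, -57.4595947265625), (143.3325958251953, 143.5745086669922), 70.57451629638672)
stripe (np.int32(325), array([275.63692308, 196.60307692])) 272 280 168 222
0.114 [ 0.54389613 -0.05738509] -170.85104514898927 -0.02074105598501889 0.01895790595332054
pointer (np.int32(63), array([277.33333333, 152.61904762])) [ 0.57028312 -0.05301515  0.08      ]
dial disc ((540.4846801757812, -58.02639389038086), (64.99939727783203, 70.74256896972656), 99.14374542236328)
```

View pics/w1z.png

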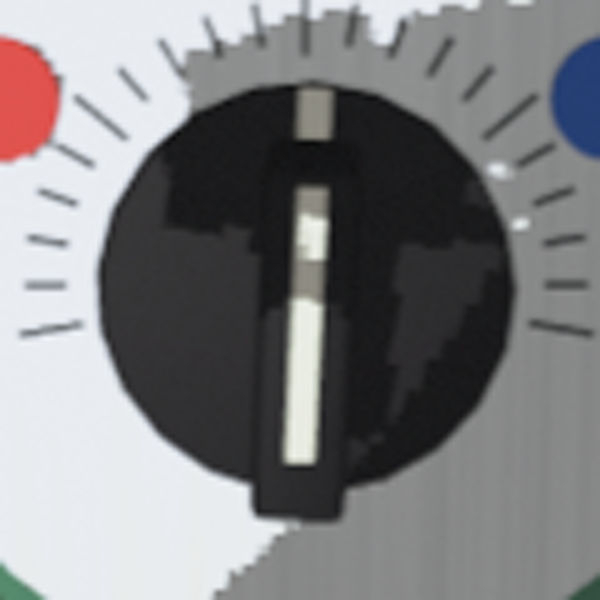

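The dial reads 9.2° in the world against the folder's 12.06°, so it is at about -0.05 rad. I'll align the jaws to the bar and descend.

```bash
python3 - <<'E'
from h import *
print(move([.5413,-.0577,.086],np.radians(-80.8)))
E
```

```text
(array([0.02, 3.02, 0.  ]), array([ 0.02, 13.42,  0.05]))
```

>>> {"method": "carry_out", "body": {
  "twist": [
    [0,3,0],
    [0,3,0],
    [0,3,0],
    [0,3,0],
    [0,3,0],
    [0,3,0],
    [0,3,0],
    [0,3,0]
  ],
  "linear": [
    [0,2,0.05],
    [0,5,0.05],
    [0,8,0.05],
    [0,10.5,0.05],
    [0,12,0.05],
    [0,13,0.05],
    [0,13.4,0.05],
    [0,13.4,0.05]
  ],
  "claw": [-1,-1,-1,-1,-1,-1,-1,-1]
}}

```text
time_s: 3.3
position: [0.5414, -0.0575, 0.0864]
tcp_rot: [0.539, -0.539, 0.458, -0.458]
force: [0.1, -0.3, 0.5]
gripper_width: 0.0854
```

```bash
python3 - <<'E'
from h import *
print(move([.5413,-.0577,.086],np.radians(-80.8)), pose()[2]["force"],pose()[2]["ft_torque"],pose()[2]["joint_positions"].round(2))
c=read_camera("wrist"); cv2.imwrite("pics/w2.png",c["frame"][:,:,::-1])
E
```

```text
(array([-0.  ,  0.04,  0.  ]), array([ 0.02,  0.04, -0.02])) [ 0.09445736 -0.28399282  0.48961453] [-0.00084402 -0.00091454  0.01879618] [-0.34  0.66  0.51  2.15 -0.68  0.49 -0.71]
```

View pics/w2.png

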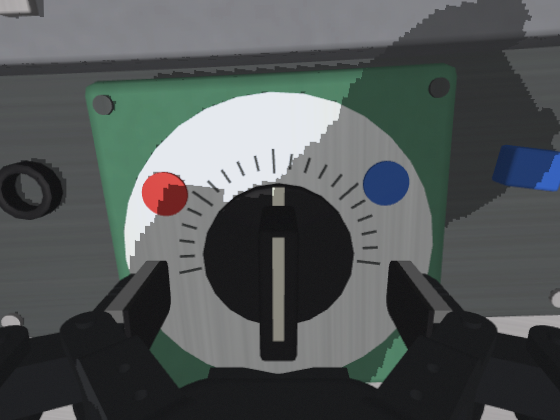

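The stripe is vertical at column 278, midway between the pads (168 and 388). I'll close gently.

>>> {"method": "carry_out", "body": {
  "twist": [
    [0,0,0],
    [0,0,0],
    [0,0,0],
    [0,0,0],
    [0,0,0],
    [0,0,0],
    [0,0,0],
    [0,0,0]
  ],
  "linear": [
    [0,0,0],
    [0,0,0],
    [0,0,0],
    [0,0,0],
    [0,0,0],
    [0,0,0],
    [0,0,0],
    [0,0,0]
  ],
  "claw": [-0.5,0,0.3,0.5,0.6,0.8,1,1],
  "grip_force": 20
}}

```text
time_s: 4.35
position: [0.5415, -0.0575, 0.0867]
tcp_rot: [0.539, -0.539, 0.458, -0.458]
force: [0.3, 0.3, 0.7]
gripper_width: 0.0137
```

```bash
python3 - <<'E'
from h import *
p,Rr,o=pose()
print(move([.5413,-.0577,.086],np.radians(-80.8)), o["force"],o["ft_torque"],o["gripper_width"])
c=read_camera("wrist"); cv2.imwrite("pics/w3.png",c["frame"][:,:,::-1])
E
```

```text
(array([-0.02,  0.03,  0.01]), array([ 0.01,  0.07, -0.02])) [0.32500128 0.27923666 0.65362275] [0.17506459 0.06843591 0.01995915] 0.013695401375384853
```

View pics/w3.png

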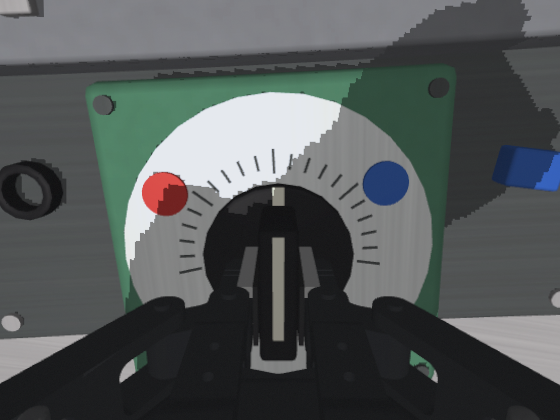

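Gripped at 13.7 mm with a negligible side load. Next is a straight lift to 12 mm.

>>> {"method": "carry_out", "body": {
  "twist": [
    [0,0,0],
    [0,0,0],
    [0,0,0],
    [0,0,0],
    [0,0,0],
    [0,0,0],
    [0,0,0],
    [0,0,0]
  ],
  "linear": [
    [0,-0.2,0],
    [0,-0.4,0],
    [0,-0.6,0],
    [0,-0.8,0],
    [0,-1.0,0],
    [0,-1.1,0],
    [0,-1.2,0],
    [0,-1.2,0]
  ],
  "claw": [1,1,1,1,1,1,1,1]
}}

```text
time_s: 5.4
position: [0.5415, -0.0575, 0.0988]
tcp_rot: [0.539, -0.538, 0.458, -0.458]
force: [0.2, 0.1, -2.4]
gripper_width: 0.0137
```

```bash
cat > look.py <<'E'
from h import *
import sys
p,Rr,o=pose()
m=Rr.as_matrix(); print("p",p.round(4),"dialyaw", (np.degrees(np.arctan2(m[1,0],m[0,0]))+90-12.06).round(2),"F",o["force"].round(2),"T",o["ft_torque"].round(3),o["gripper_width"],"j",o["joint_positions"].round(2))
if len(sys.argv)>1:
  for n in sys.argv[2:]:
    c=read_camera(n); f=c["frame"][:,:,::-1]
    if n=="side": f=cv2.resize(f[160:260,240:360],None,fx=5,fy=5,interpolation=cv2.INTER_CUBIC)
    cv2.imwrite(f"pics/{n}_{sys.argv[1]}.png",f)
E
python3 look.py lift wrist
```

```text
p [ 0.5415 -0.0575  0.0988] dialyaw -2.83 F [ 0.19  0.06 -2.41] T [ 0.008 -0.113 -0.009] 0.013719444967367333 j [-0.35  0.64  0.53  2.15 -0.66  0.52 -0.73]
```

View pics/wrist_lift.png

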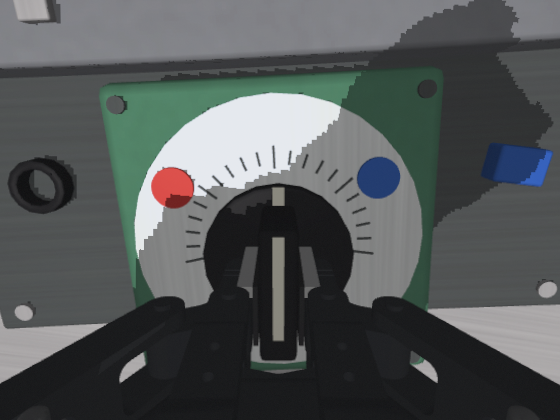

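The dial rose with the gripper: it stays the same size in view while the gearbox shrank, so the lift is 12 mm. Next I turn to 48°, the near end of the search range. I'll probe by pressing straight down at steps of 3.5°, always lifting before turning, so the key is never pushed sideways in a slot.

>>> {"method": "carry_out", "body": {
  "twist": [
    [0,-7,0],
    [0,-14,0],
    [0,-21,0],
    [0,-28,0],
    [0,-35,0],
    [0,-42,0],
    [0,-48,0],
    [0,-50.8,0]
  ],
  "linear": [
    [0,0,0],
    [0,0,0],
    [0,0,0],
    [0,0,0],
    [0,0,0],
    [0,0,0],
    [0,0,0],
    [0,0,0]
  ],
  "claw": [1,1,1,1,1,1,1,1]
}}

```text
time_s: 6.45
position: [0.5416, -0.0577, 0.0988]
tcp_rot: [0.683, -0.683, 0.182, -0.183]
force: [2.1, -0.2, -3.7]
gripper_width: 0.0133
```

```bash
python3 look.py turn1 wrist
```

```text
p [ 0.5416 -0.0577  0.0988] dialyaw 48.04 F [ 2.06 -0.2  -3.68] T [ 0.072 -0.284 -0.07 ] 0.01328305515092683 j [-0.19  0.6   0.29  2.14 -0.37  0.45 -0.14]
```

View pics/wrist_turn1.png

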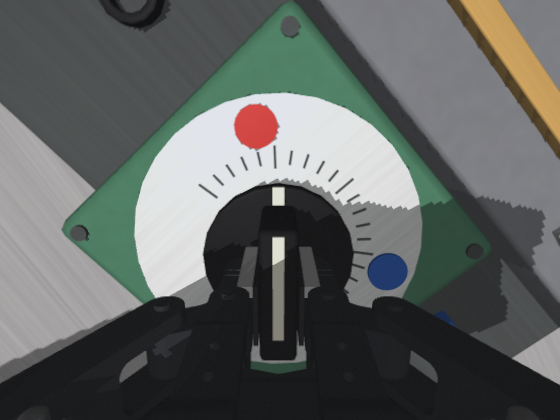

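The pointer follows the gripper (column 278), with red just beyond it at (256,126). First probe: down to a lift of about 5.6 mm.

>>> {"method": "carry_out", "body": {
  "twist": [
    [0,0,0],
    [0,0,0],
    [0,0,0],
    [0,0,0],
    [0,0,0],
    [0,0,0],
    [0,0,0],
    [0,0,0]
  ],
  "linear": [
    [0,0.15,0],
    [0,0.3,0],
    [0,0.4,0],
    [0,0.5,0],
    [0,0.57,0],
    [0,0.65,0],
    [0,0.65,0],
    [0,0.65,0]
  ],
  "claw": [1,1,1,1,1,1,1,1]
}}

```text
time_s: 7.5
position: [0.5416, -0.0577, 0.0923]
tcp_rot: [0.683, -0.683, 0.182, -0.182]
force: [0.6, 0.1, 3.3]
gripper_width: 0.0138
```

```bash
python3 look.py
```

```text
p [ 0.5416 -0.0577  0.0923] dialyaw 48.14 F [0.6  0.15 3.34] T [0.036 0.197 0.114] 0.013789761746278573 j [-0.19  0.61  0.28  2.14 -0.38  0.44 -0.13]
```

Fz of 3.3 N is ambiguous, since slot friction alone would give about 2.5 N. I'll look at the grip and press 1.5 mm deeper to see whether the force rises.

>>> {"method": "carry_out", "body": {
  "twist": [
    [0,0,0],
    [0,0,0],
    [0,0,0],
    [0,0,0],
    [0,0,0],
    [0,0,0],
    [0,0,0],
    [0,0,0]
  ],
  "linear": [
    [0,0.02,0],
    [0,0.04,0],
    [0,0.06,0],
    [0,0.08,0],
    [0,0.1,0],
    [0,0.12,0],
    [0,0.14,0],
    [0,0.16,0]
  ],
  "claw": [1,1,1,1,1,1,1,1]
}}

```text
time_s: 8.5
position: [0.5416, -0.0577, 0.0907]
tcp_rot: [0.683, -0.683, 0.182, -0.182]
force: [-1.4, 0.7, 5.0]
gripper_width: 0.0136
```

```bash
python3 look.py p1 wrist side
```

```text
p [ 0.5416 -0.0577  0.0907] dialyaw 48.14 F [-1.43  0.73  4.99] T [0.114 0.272 0.108] 0.01357786072675021 j [-0.19  0.61  0.28  2.14 -0.38  0.44 -0.13]
```

View pics/wrist_p1.png

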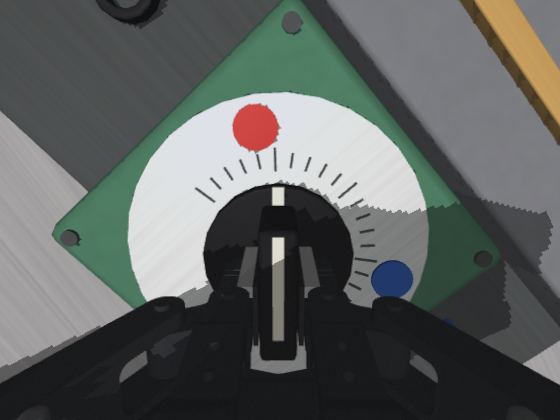

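>>> {"method": "carry_out", "body": {
  "twist": [
    [0,0,0],
    [0,0,0],
    [0,0,0],
    [0,0,0],
    [0,0,0],
    [0,0,0],
    [0,0,0],
    [0,0,0]
  ],
  "linear": [
    [0,0.03,0],
    [0,0.06,0],
    [0,0.08,0],
    [0,0.08,0],
    [0,0.08,0],
    [0,0.08,0],
    [0,0.08,0],
    [0,0.08,0]
  ],
  "claw": [1,1,1,1,1,1,1,1]
}}

```text
time_s: 9.6
position: [0.5416, -0.0577, 0.0899]
tcp_rot: [0.683, -0.683, 0.182, -0.182]
force: [-0.1, 0.1, 4.9]
gripper_width: 0.0137
```

```bash
python3 look.py
```

```text
p [ 0.5416 -0.0577  0.0899] dialyaw 48.14 F [-0.14  0.12  4.9 ] T [0.131 0.225 0.2  ] 0.013695300118825164 j [-0.19  0.61  0.27  2.14 -0.38  0.43 -0.13]
```

Fz rose only slightly, but Tz has grown to +0.2 N m, which suggests the key is either touching the slot's clockwise wall or dragging on the plate. I'll turn 1° counter-clockwise, the way the dial pushes, to relieve it.

>>> {"method": "carry_out", "body": {
  "twist": [
    [0,-0.3,0],
    [0,-0.6,0],
    [0,-1,0],
    [0,-1,0],
    [0,-1,0],
    [0,-1,0],
    [0,-1,0],
    [0,-1,0]
  ],
  "linear": [
    [0,0,0],
    [0,0,0],
    [0,0,0],
    [0,0,0],
    [0,0,0],
    [0,0,0],
    [0,0,0],
    [0,0,0]
  ],
  "claw": [1,1,1,1,1,1,1,1]
}}

```text
time_s: 10.6
position: [0.5416, -0.0577, 0.0898]
tcp_rot: [0.685, -0.685, 0.176, -0.176]
force: [0.7, 0.3, -0.5]
gripper_width: 0.0135
```

```bash
python3 look.py
```

```text
p [ 0.5416 -0.0577  0.0898] dialyaw 49.14 F [ 0.68  0.29 -0.48] T [ 0.078 -0.1    0.018] 0.013489729315107554 j [-0.18  0.61  0.27  2.14 -0.37  0.43 -0.12]
```

Fz dropped to -0.5 N and Tz to 0.02 N m: the plate has sprung up, so the key is in the slot. I'll turn 1° more towards the slot's middle and press slowly to a lift of 1.5 mm, checking the force.

>>> {"method": "carry_out", "body": {
  "twist": [
    [0,-0.4,0],
    [0,-0.8,0],
    [0,-0.8,0],
    [0,-0.8,0],
    [0,-0.8,0],
    [0,-0.8,0],
    [0,-0.8,0],
    [0,-0.8,0]
  ],
  "linear": [
    [0,0,0],
    [0,0,0],
    [0,0.03,0],
    [0,0.06,0],
    [0,0.09,0],
    [0,0.12,0],
    [0,0.14,0],
    [0,0.16,0]
  ],
  "claw": [1,1,1,1,1,1,1,1]
}}

```text
time_s: 11.6
position: [0.5416, -0.0577, 0.0882]
tcp_rot: [0.686, -0.686, 0.171, -0.171]
force: [-0.3, -0.2, 3.7]
gripper_width: 0.0138
```

```bash
python3 look.py p3 wrist
```

```text
p [ 0.5416 -0.0577  0.0882] dialyaw 49.94 F [-0.29 -0.2   3.69] T [ 0.034  0.089 -0.04 ] 0.013831993188327073 j [-0.18  0.61  0.26  2.14 -0.37  0.43 -0.11]
```

Fz is 3.7 N at a lift of 1.5 mm, where the plate alone would give over 12 N. So this is only the dial's own friction, and I'll push home.

>>> {"method": "carry_out", "body": {
  "twist": [
    [0,0,0],
    [0,0,0],
    [0,0,0],
    [0,0,0],
    [0,0,0],
    [0,0,0],
    [0,0,0],
    [0,0,0]
  ],
  "linear": [
    [0,0.03,0],
    [0,0.06,0],
    [0,0.09,0],
    [0,0.12,0],
    [0,0.14,0],
    [0,0.15,0],
    [0,0.16,0],
    [0,0.16,0]
  ],
  "claw": [1,1,1,1,1,1,1,1]
}}

```text
time_s: 12.65
position: [0.5416, -0.0577, 0.0866]
tcp_rot: [0.686, -0.686, 0.171, -0.171]
force: [-0.8, 0.9, 3.8]
gripper_width: 0.0135
```

```bash
python3 look.py p4 wrist side
```

```text
p [ 0.5416 -0.0577  0.0866] dialyaw 49.94 F [-0.83  0.85  3.76] T [ 0.116  0.116 -0.039] 0.01348903859758728 j [-0.18  0.61  0.26  2.14 -0.37  0.43 -0.11]
```

View pics/wrist_p4.png

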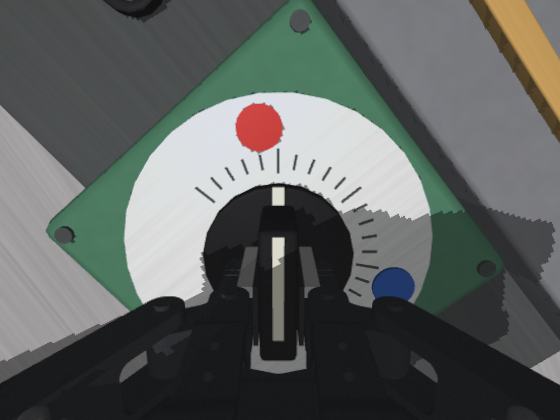

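The TCP is back at the original home height of 0.0866. A small extra press will confirm the stop.

>>> {"method": "carry_out", "body": {
  "twist": [
    [0,0,0],
    [0,0,0],
    [0,0,0],
    [0,0,0],
    [0,0,0],
    [0,0,0],
    [0,0,0],
    [0,0,0]
  ],
  "linear": [
    [0,0.01,0],
    [0,0.02,0],
    [0,0.03,0],
    [0,0.03,0],
    [0,0.03,0],
    [0,0.03,0],
    [0,0.03,0],
    [0,0.03,0]
  ],
  "claw": [1,1,1,1,1,1,1,1]
}}

```text
time_s: 13.75
position: [0.5416, -0.0577, 0.0866]
tcp_rot: [0.686, -0.686, 0.171, -0.171]
force: [-1.6, 0.6, 7.4]
gripper_width: 0.0135
```

```bash
python3 look.py
```

```text
p [ 0.5416 -0.0577  0.0866] dialyaw 49.94 F [-1.58  0.62  7.44] T [0.115 0.26  0.001] 0.013529081235556966 j [-0.18  0.61  0.26  2.14 -0.37  0.43 -0.11]
```

The force rose to 7.4 N with no movement, so the dial is at its stop, fully home. Release.

>>> {"method": "carry_out", "body": {
  "twist": [
    [0,0,0],
    [0,0,0],
    [0,0,0],
    [0,0,0],
    [0,0,0],
    [0,0,0],
    [0,0,0],
    [0,0,0]
  ],
  "linear": [
    [0,0,0],
    [0,0,0],
    [0,0,0],
    [0,0,0],
    [0,0,0],
    [0,0,0],
    [0,0,0],
    [0,0,0]
  ],
  "claw": [0.5,0,-0.5,-1,-1,-1,-1,-1]
}}

```text
time_s: 14.75
position: [0.5416, -0.0577, 0.0866]
tcp_rot: [0.686, -0.686, 0.171, -0.171]
force: [-0.1, -0.7, 0.1]
gripper_width: 0.0853
```

```bash
python3 look.py rel wrist
```

```text
p [ 0.5416 -0.0577  0.0866] dialyaw 49.93 F [-0.07 -0.72  0.11] T [ 0.042 -0.033  0.001] 0.08526084858531058 j [-0.18  0.61  0.26  2.14 -0.37  0.43 -0.11]
```

View pics/wrist_rel.png

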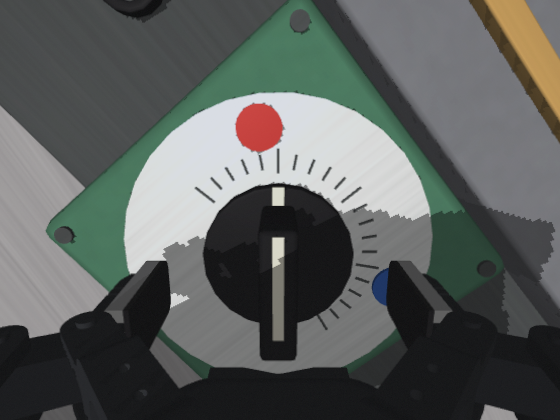

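The fingers are clear, with the bar upright at column 278 between them. Raising straight up.

>>> {"method": "carry_out", "body": {
  "twist": [
    [0,0,0],
    [0,0,0],
    [0,0,0],
    [0,0,0],
    [0,0,0],
    [0,0,0],
    [0,0,0],
    [0,0,0]
  ],
  "linear": [
    [0,-1,0],
    [0,-3,0],
    [0,-5,0],
    [0,-8,0],
    [0,-11,0],
    [0,-13.4,0],
    [0,-13.4,0],
    [0,-13.4,0]
  ],
  "claw": [-1,-1,-1,-1,-1,-1,-1,-1]
}}

```text
time_s: 15.8
position: [0.5411, -0.0575, 0.2204]
tcp_rot: [0.686, -0.686, 0.171, -0.171]
force: [0.5, -0.6, 0.2]
gripper_width: 0.0854
```

```bash
python3 look.py up; python3 - <<'E'
from h import *
c=read_camera("wrist"); f=c["frame"]; cv2.imwrite("pics/w_up.png",f[:,:,::-1])
d0=np.load("w1.npz"); c0={k:d0[k] for k in d0.files}
hsv=cv2.cvtColor(f,cv2.COLOR_RGB2HSV); S,V=hsv[...,1],hsv[...,2]
# height of bar top, disc and face from depth in both pictures
def zs(c,q):
    out=[]
    for P in q:
        u,v=proj(c,[P])[0].round().astype(int); o,d=ray(c,[[u,v]])
        dz=float(np.median(c["depth"][v-1:v+2,u-1:u+2])); out.append(round((o+d[0]*dz)[2],4))
    return out
A=np.array([.5414,-.0577])
for cc,th in ((c0,np.radians(9.2)),(c,np.radians(62))):
    t=np.array([np.cos(th),np.sin(th)]); n=np.array([-t[1],t[0]])
    print([zs(cc,[np.r_[A+t*a,.114] for a in (-.02,-.01,0,.01)]),"disc",zs(cc,[np.r_[A+n*a,.08] for a in (-.026,.026)]),"face",zs(cc,[np.r_[A+n*a,.07] for a in (-.045,.045)])])
m=(V>140)&(S<70); mm=np.zeros_like(m); mm[166:228,264:292]=m[166:228,264:292]
ys,xs=np.nonzero(mm); P=plane(c,np.c_[xs,ys],.114)[:,:2]; mu=P.mean(0); u=np.linalg.svd(P-mu)[2][0]; u*=np.sign(u[0])
print("bar yaw",np.degrees(np.arctan2(u[1],u[0])),"dial",np.arctan2(u[1],u[0])-np.radians(12.06))
E
```

```text
p [ 0.5411 -0.0575  0.2204] dialyaw 49.95 F [ 0.46 -0.56  0.16] T [0.014 0.011 0.026] 0.08537451523875264 j [-0.29  0.42  0.41  2.04 -0.25  0.72 -0.22]
[[np.float64(0.1149), np.float64(0.1152), np.float64(0.1155), np.float64(0.1158)], 'disc', [np.float64(0.0806), np.float64(0.0809)], 'face', [np.float64(0.071), np.float64(0.0708)]]
[[np.float64(0.1151), np.float64(0.1152), np.float64(0.1153), np.float64(0.1154)], 'disc', [np.float64(0.0803), np.float64(0.0807)], 'face', [np.float64(0.0714), np.float64(0.0708)]]
bar yaw 62.056239408668795 dial 0.8725989912966132
```

View pics/w_up.png

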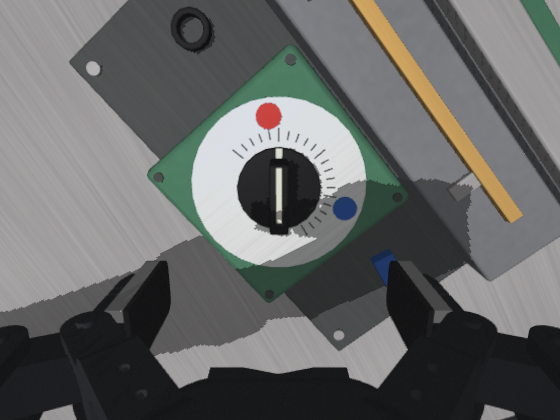

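The bar top and disc heights match the starting home heights to within about 0.4 mm. The dial is at 0.873 rad, on the red side of its range (1.01 ± 0.2). The collar at (192,28) and pad at (385,268) lie undisturbed.

```bash
python3 -c "
from workcell import *
print(hand_in())"
```

```text
the job is handed in; nothing more can be done
None
```

The dial is locked in the red mark's slot, fully home, and I've handed the job in at about 16 s of the 51 s allowed. I gripped its bar with 20 N, lifted it 12 mm, turned it counter-clockwise and found the slot at about 0.87 rad, near the low end of the range around the red mark (1.01 ± 0.2). I then pushed it down, let go and raised the arm clear.

**Fully home:** before letting go, the dial met a firm stop at the starting height, with the force rising to 7.4 N and no movement. After release, the depth readings for the bar top and disc match the start to within about 0.4 mm. The camera puts the dial at 0.873 rad, and the gripper angle at release agrees (49.9°). I did not try turning the dial to test the lock.

**Ambiguous first probe:** at 48° the downward force was lower than I expected for a key beside the slot, 3 to 5 N. The twisting moment also rose to 0.2 N m, roughly 10 N on the key if it came from the key alone, under the 15 N limit. A 1° turn the way the dial was pushing brought both close to zero. After that only the dial's own friction was left to push against.

**Everything else:** the collar and clamp pad look undisturbed in the last wrist picture. I did not re-measure the loose parts on the table, but the arm never went near them.

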